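# Swing the guide bar of a portioning board into line

### The job

Set the guide bar of the portioning board: slide the bar's forked end up against the round post and press it there, then, keeping the fork pressed on the post and the bar flat on the board, swing the bar about the post until it snaps past the sprung roller and lies fully home against the stop block. Work gently, never forcing the bar against the post, the stop or the roller, then let go of it and leave everything else where it stands.

Things in the scene. Friction and masses are not known exactly. Their poses are not given: they have to be found in the camera images.
- board: White plastic portioning board, 220 mm (its x) by 350 mm (its y) by 12 mm thick, fixed to the worktop. Origin at the centre of its underside; x points away from the robot, y to the robot's left (when its yaw is 0), z up. Its top is 12 mm above the origin.
- fixture: Steel fittings fixed on the board: a flush strip under the bar's line with, from left to right, the post, the stop block and the sprung roller in its dark housing. Same origin and axes as the board.
- guide_bar: Loose aluminium bar, 24 wide, 28 high, 0.3 to 0.45 kg, flat on the board. x runs along it to the free end, z up. Origin: bar_fork, 15 to 65 mm short of the post at the start. The bar starts 0.4 to 0.6 rad out of line, free end towards the robot; home, its x points along board -y. Pinch it across its width from above; x = 60 to 170 mm stays clear of fittings and is straight.
- bar_fork (a point): The bar's origin (underside), in the mouth of its forked end: lies on the post's axis when the fork is seated. The fork is a V of 60 degrees included angle opening to the bar's -x, its apex 16 mm from here; arms 8 mm thick, 35 mm over all, reaching about 2 mm beyond this point. It turns freely on the post.
- bar_tip (a point): Underside of the bar, 228 mm from bar_fork: centre of the free end, a half round of 12 mm radius, so the bar ends at x = 240 mm.
- slot_mid (a point): Middle of the post's slot, at the board's top, at board x +30, y +145 mm. The post (upright, 45 mm high, with a free-turning steel sleeve of 16 mm diameter) is clamped firmly somewhere in the slot, its axis up to 5 mm from here along the board's y, either way; its own position is not given and must be felt with the fork (or seen).
- line_end (a point): At the board's top, at board x +30, y -83 mm: the line from slot_mid to here is the bar's line. With the bar home bar_tip lies on it, shifted from here along it by as much as the post is from slot_mid.
- stop_face (a point): Fixed steel stop block, 20 x 26 x 34 mm (board x, y, z): this is the foot of its face towards the robot, at the board's top, at board x +42, y -55 mm. The bar's far side lies against that face at home.
- catch (a joint): Upright 18 mm sprung roller beyond the free end, turns freely; when out its centre is at board x +21, y -96 mm. 0 = out, to 0.016 m pushed along board -y (end of travel, not to be reached). Spring 2.5 N plus 0.2 N per mm. The bar's round end pushes it aside (up to 7 N sideways there), then it springs back 2 mm behind it, staying 1 to 11 mm in, and holds the bar home.
- timer: Bystander: round white kitchen timer with a knob, 68 mm across, 51 mm high, on the worktop to the left. Origin under its centre.
- spice_jar_2: Bystander: spice jar 45 mm across, 100 mm high, loose on the board at the far right corner. Origin under its centre.
- garlic_1: Bystander: garlic bulb, about 60 mm across, 58 mm high, loose on the board at the near left corner. Origin under its centre.
- sauce_c: Bystander: squeeze bottle 60 mm across, 226 mm high, on the worktop to the right. Origin under its centre.
- sauce_b: Bystander: squeeze bottle 60 mm across, 226 mm high, on the worktop to the right. Origin under its centre.
- spice_jar_1: Bystander: spice jar 42 mm across, 99 mm high, loose on the board behind the post. Origin under its centre.

How it is judged:
On the way, in this order (a step that is already met when the one before it is completed fails the run):
1. the fork is on the post and pressed against it (over 6 N on its two arms together, a push of about 3 N) with the bar still more than 0.3 rad out of line (x of bar_fork in the frame of fixture between 0.0265 and 0.0335 m and y of bar_fork in the frame of fixture between 0.137 and 0.153 m and contact force between guide_bar and fixture above 6 N and angle between the x axis of guide_bar and the y axis of board, either way round above 0.3 rad), for 0.2 s.
2. half way through the swing (0.26 to 0.14 rad out of line) the fork is still pressed against the post (over 2 N) (x of bar_fork in the frame of fixture between 0.0265 and 0.0335 m and y of bar_fork in the frame of fixture between 0.137 and 0.153 m and contact force between guide_bar and fixture above 2 N and angle between the x axis of guide_bar and the y axis of board, either way round between 0.14 and 0.26 rad), for 0.1 s.
At the end, for the whole second after the job is handed in: The bar lies flat and still on the board, released, fork on the post (within 3.5 mm of the line), in line (within 0.02 rad, free end within 3.5 mm of the line), the roller sprung out behind its round end and bearing on it (0.2 to 12.5 mm in, over 1 N between bar and fittings) (x of bar_fork in the frame of fixture between 0.0265 and 0.0335 m and y of bar_fork in the frame of fixture between 0.137 and 0.153 m and x of bar_tip in the frame of fixture between 0.0265 and 0.0335 m and angle between the x axis of guide_bar and the y axis of board, either way round below 0.02 rad and value of joint catch between 0.0002 and 0.0125 m and contact force between guide_bar and fixture above 1 N and z of guide_bar in the frame of board below 0.0155 m and angle between guide_bar's own z axis and vertical below 0.03 rad and linear speed of guide_bar below 0.01 m/s and contact force between the fingers and guide_bar below 0.1 N); the robot touches nothing.
It fails at once if the fork is taken off the post during the swing, that is, less than 0.3 rad out of line (more than 6 mm off the line, or 6 mm beyond the slot's reach) (angle between the x axis of guide_bar and the y axis of board, either way round below 0.3 rad and (x of bar_fork in the frame of fixture above 0.036 m or x of bar_fork in the frame of fixture below 0.024 m or y of bar_fork in the frame of fixture below 0.134 m)).
It fails at once if the bar is lifted more than 8 mm or tipped off the board (z of guide_bar in the frame of board above 0.02 m or angle between guide_bar's own z axis and vertical above 0.12 rad).
It fails at once if the fork is forced against the post before the roller is reached, more than 0.14 rad out of line (contact forces over 25 N on its two arms together, a push of about 12 N) (angle between the x axis of guide_bar and the y axis of board, either way round above 0.14 rad and contact force between guide_bar and fixture above 25 N).
It fails at once if the bar is forced against the fittings (contact forces with post, stop and roller over 50 N added up) or drives the roller to its end (contact force between guide_bar and fixture above 50 N or value of joint catch above 0.0158 m).
It fails at once if a bystander is moved by more than 15 mm (distance of any of timer, spice_jar_2, garlic_1, sauce_c, sauce_b, spice_jar_1 from where it was at the start of the episode above 0.015 m).
It also fails if it takes over 72 s, if anything falls off the work surface, if the arm or the gripper's body presses on something with over 40 N, if the wrist force passes 120 N, or if a joint passes its speed limit or range.

### The arm

A 6-joint arm with a two-finger parallel gripper is mounted at the origin on a cart in front of the work surface, level with it; the furniture and walls round the work are solid. World frame = base frame: x ahead of the robot, y to its left, z up, the work surface at z = 0. Lengths are in m, angles in rad, forces in N, time in s.
With the tool pointing down it reaches from about 0.3 to 0.85 m from the base axis. Payload 4.2 kg.
Tool frame: the origin (TCP) lies on the centre line of the jaws, within the pads' length; the fingertips stand r.tip_extent ahead of it and the grasp point (between the pads) lies 8 mm behind it (r.tip_extent is the distance from the TCP to the fingertips, in m); z points along the fingers, y is the direction in which the jaws open and shut (so a half turn about z gives the same grasp; the last joint's range is limited). The gripper opens to 91 mm and grips with 3 to 60 N. Pads are 32 mm wide; open, the fingers measure 118 mm over their backs; the gripper's body (76 mm by 178 mm) begins 60 mm behind the grasp point.
Start: joints at [-1.305, 0.32, 1.565, -0, 1.257, -0.02], TCP at [0.162, -0.552, 0.225] pointing down, gripper open.
Joint ranges: [-3.11, 3.11], [-0.84, 2.01], [0.21, 2.61], [-1.34, 4.49], [0.05, 2.63], [-2.56, 2.56]. Speed limits (rad/s): [2.57, 2.57, 3.14, 3.14, 3.14, 3.14].

### API

Orientations are given as a unit quaternion [x, y, z, w].
In Python, from cell import readout, optics, order, r gives the robot as it stands.
- The arm moves only by the tool play_rows, never from a script. Its arguments are lists of equal length, an entry for each row: "slide": the shift along the tool's x, y, z in mm, a list of three; "rotation": the turn, a rotation vector about the tool's x, y, z in rad, a list of three; "jaw": the finger opening in mm, from 0 to 91.2. A call has 1 to 12 rows; each row is the pose to reach, as a shift and turn from the pose commanded when the call began, along the tool's axes at that moment; what a row does not reach only later rows make up. A row lasts 1/8 s, in which the tool goes at most 62.5 mm and 10.7 degrees, less where a joint would pass 70% of its speed; a pose out of reach is approached as far as the arm can. A call with a gripper value outside its range is refused whole. The fingers move at their own pace and stop on an object; the grip force is fixed at half the most. Time passes only in rows, so rows that repeat a pose let the fingers close. It gives the time, the measured TCP pose, the force and the opening at its end, in the units of the state.
- readout.state(): the state, without advancing time (a new reading comes with each control period).
- optics.snapshot(name): name is "scene" or "top" or "wrist"; returns the picture (420x560x3 uint8, red, green, blue); there is no depth.
- optics.calibration(name): a dict with "fx", "fy", "cx", "cy" (pixels), "T" (4x4, takes a point from camera to world coordinates). Camera axes: x right, y up, looking along -z (the intrinsics and any distortion apply to the point x, -y, -z); pixel columns grow to the right and rows downward; lengths in m; the calibration is good to about 2 mm. The wrist camera is an equidistant fisheye: a pixel r from the principal point sees the ray r / f radians off the axis. A picture is of the moment at which its call begins: read the wrist's pose just before it. calibration takes no time and is no camera call; for the wrist camera it gives the pose at the moment of the call.
- order.job_done(): hands the job in, once; it reports no verdict.
The state is a dict: "time": time; "joints": joint angles; "joint_velocities": joint speeds; "tau": joint torques, N m; "tcp_pos": TCP position; "orientation": TCP orientation; "ft_force": force on the tool from outside, world axes, zero at the start; "wrist_torque": the same for the moment, N m; "opening": finger opening in m.
Only numpy, scipy, OpenCV 4.12 (cv2) and the standard library are available. Lean on these libraries where they do the work, as an engineer would, in place of code of your own. Each camera call takes 0.05 s, during which the arm holds its last target.

## Working session

There is one attempt and no reset: what is moved stays moved. The work goes in short steps, Python scripts to look and compute and a tool call to move; the robot and the scene stay as the last step left them, time stands still between calls to the robot, and variables do not carry over. Pictures are saved under pics/ and viewed, and the job is handed in when it is done.

Besides the shell and the picture viewer there is one more tool, called after ">>>" as a command line: name --argument value ..., lists and objects as JSON in quotes. play_rows: Moves the arm, as the interface text tells. Its arguments: {"type":"object","properties":{"slide":{"type":"array"},"rotation":{"type":"array"},"jaw":{"type":"array"}},"required":["slide","rotation","jaw"]}

```bash
ls; mkdir -p pics
python3 - <<'E'
from cell import readout, optics, order, r
import cv2
print(readout.state()); print(r.tip_extent)
for n in ("scene","top","wrist"):
    c=optics.calibration(n);print(n,c)
    cv2.imwrite(f"pics/a_{n}.png",optics.snapshot(n)[:,:,::-1])
E
```

```text
pics
{'time': 0.0, 'joints': array([-1.30502419e+00,  3.20287742e-01,  1.56567816e+00, -2.07793613e-05,
        1.25738726e+00, -1.99988731e-02]), 'joint_velocities': array([-1.19411965e-04,  1.54001480e-03,  5.15136388e-05, -3.54295352e-04,
        9.14175796e-04, -1.65922471e-03]), 'tau': array([ 1.74060817e-03, -4.12457621e+01, -2.31968057e+01,  7.29765859e-02,
        4.57936130e-02, -1.51984709e-04]), 'tcp_pos': array([ 0.16195853, -0.55121328,  0.22412299]), 'orientation': array([ 9.89808381e-01,  1.42402928e-01, -1.17706125e-04, -8.72408650e-04]), 'ft_force': array([ 0.34045444,  0.14979024, -0.24803479]), 'wrist_torque': array([ 0.01308232,  0.02686386, -0.01954047]), 'opening': 0.09156030279788856}
0.011
scene {'fx': 468.0447542606128, 'fy': 468.0447542606128, 'cx': 271.13911606771836, 'cy': 208.16735736057473, 'T': array([[-0.60032728,  0.56457789, -0.56644414, -0.17204609],
       [-0.79973003, -0.42931402,  0.41966813,  0.53446299],
       [-0.00624706,  0.70494062,  0.70923882,  0.86438564],
       [ 0.        ,  0.        ,  0.        ,  1.        ]])}
top {'fx': 387.6840391295363, 'fy': 387.6840391295363, 'cx': 275.98318532200375, 'cy': 215.48483037755653, 'T': array([[ 0.01785178,  0.99682108, -0.07764698,  0.41836473],
       [-0.99983626,  0.01756789, -0.00433776,  0.05271527],
       [-0.00295987,  0.07771171,  0.99697148,  1.07159699],
       [ 0.        ,  0.        ,  0.        ,  1.        ]])}
wrist {'fx': 325.19226210127806, 'fy': 325.19226210127806, 'cx': 287.4648638197572, 'cy': 208.06947757228812, 'T': array([[ 2.82144062e-01,  9.28861284e-01,  2.40023838e-01,
         2.28592479e-01],
       [-9.59371819e-01,  2.73344284e-01,  6.99186381e-02,
        -5.31785841e-01],
       [-6.64428110e-04, -2.49999235e-01,  9.68245806e-01,
         3.83361458e-01],
       [ 0.00000000e+00,  0.00000000e+00,  0.00000000e+00,
         1.00000000e+00]])}
```

View pics/a_scene.png

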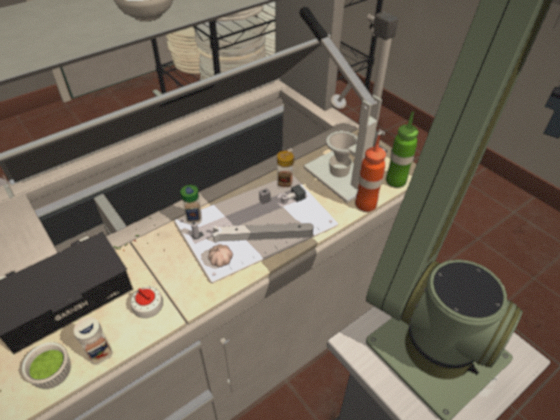

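View pics/a_top.png

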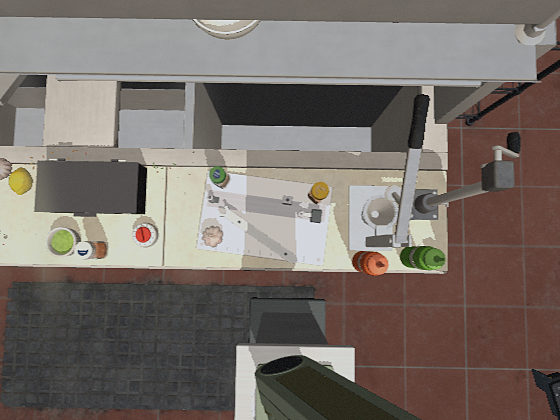

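Run:
```python
import cv2
a=cv2.imread("pics/a_top.png")[155:280,185:345]
cv2.imwrite("pics/a_topz.png",cv2.resize(a,None,fx=4.8,fy=4.8,interpolation=cv2.INTER_CUBIC))
a=cv2.imread("pics/a_scene.png")[140:290,170:345]
cv2.imwrite("pics/a_scz.png",cv2.resize(a,None,fx=4,fy=4,interpolation=cv2.INTER_CUBIC))
```

```text
(no output)
```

View pics/a_topz.png

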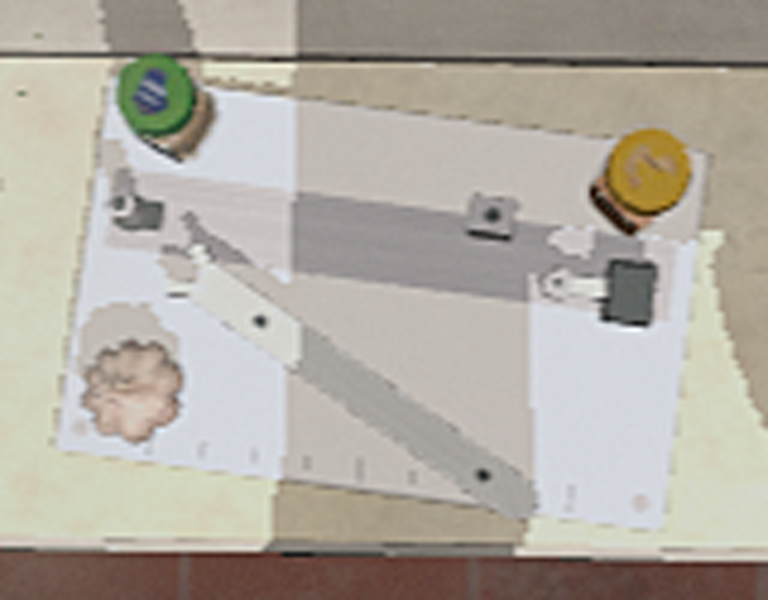

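View pics/a_scz.png

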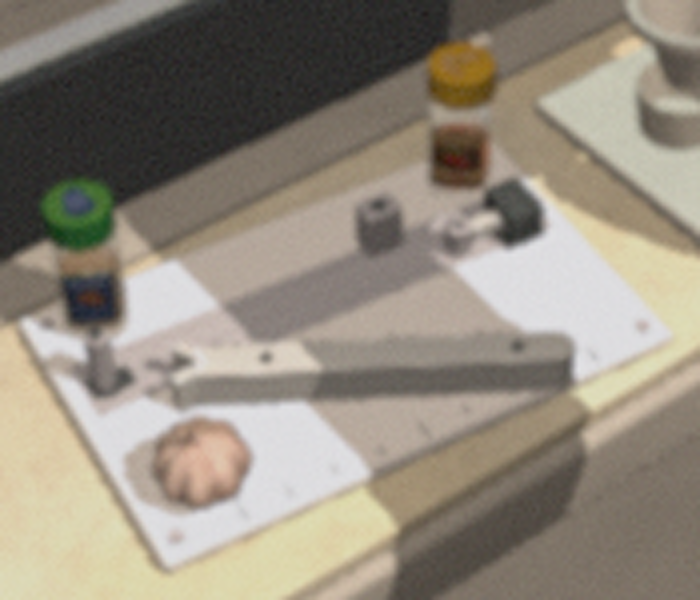

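```bash
cat > h.py <<'E'
import numpy as np, cv2
from cell import readout, optics, order, r
def ray(c,u,v,fish=False):
    x=(np.atleast_1d(u)-c['cx'])/c['fx']; y=(np.atleast_1d(v)-c['cy'])/c['fy']
    if fish:
        th=np.hypot(x,y); s=np.where(th>1e-9,np.sin(th)/np.maximum(th,1e-9),1)
        d=np.stack([x*s,-y*s,-np.cos(th)],-1)
    else: d=np.stack([x,-y,-np.ones_like(x)],-1)
    return c['T'][:3,3], d@c['T'][:3,:3].T
def onz(c,u,v,z,fish=False):
    o,d=ray(c,u,v,fish); return o+d*((z-o[2])/d[:,2])[:,None]
def proj(c,P,fish=False):
    P=np.atleast_2d(P); q=(P-c['T'][:3,3])@c['T'][:3,:3]; x,y,z=q[:,0],-q[:,1],-q[:,2]
    if fish:
        rr=np.hypot(x,y); th=np.arctan2(rr,z); k=th/np.maximum(rr,1e-9); 
        return np.stack([c['cx']+c['fx']*x*k,c['cy']+c['fy']*y*k],-1)
    return np.stack([c['cx']+c['fx']*x/z,c['cy']+c['fy']*y/z],-1)
E
python3 - <<'E'
from h import *
c=optics.calibration("top")
f=lambda p,z:onz(c,*(np.array(p,float).T/4.8+np.array([[185],[155]])),z)
B=f([(108,85),(708,150),(663,528),(57,448)],.012)
print(B.round(4)); print([np.linalg.norm(B[i]-B[(i+1)%4]).round(4) for i in range(4)])
o=B.mean(0); y=B[0]+B[3]-B[1]-B[2]; yaw=np.arctan2(-y[0],y[1]); print(o,yaw)
R=np.array([[np.cos(yaw),-np.sin(yaw)],[np.sin(yaw),np.cos(yaw)]])
W=lambda p:o[:2]+R@p
print("slot",W([.03,.145]),"line_end",W([.03,-.083]),"roller",W([.021,-.096]))
H=f([(260,320),(484,475)],.04); print("holes",H, np.linalg.norm(H[0]-H[1]))
P=f([(122,203)],.057);print("post top",P, R.T@(P[0,:2]-o[:2]))
print("yaw bar",np.arctan2(*(H[1]-H[0])[[1,0]]), "home",yaw-np.pi/2)
E
```

```text
[[ 0.6162  0.2489  0.012 ]
 [ 0.5845 -0.097   0.012 ]
 [ 0.3684 -0.073   0.012 ]
 [ 0.4073  0.2713  0.012 ]]
[np.float64(0.3473), np.float64(0.2174), np.float64(0.3464), np.float64(0.2101)]
[0.49410203 0.08754591 0.012     ] -0.10209899728088545
slot [0.53872445 0.22873316] line_end [0.5154863  0.00192049] roller [ 0.50520819 -0.01009452]
holes [[0.48044771 0.15506285 0.04      ]
 [0.39698522 0.02929683 0.04      ]] 0.15094064798912887
post top [[0.54243367 0.23079488 0.057     ]] [0.03347977 0.14742904]
yaw bar -2.156695780881112 home -1.672895324075782
```

```bash
cat >> h.py <<'E'
from scipy.spatial.transform import Rotation as Rn
def yawq(): 
    R=Rn.from_quat(readout.state()['orientation']).as_matrix(); return np.arctan2(R[1,0],R[0,0])
def rows(targets, cmd=None, ori=None):
    "targets: (x,y,z,toolx yaw), from current pose; prints slide mm and rotvec"
    s=readout.state(); p=s['tcp_pos'] if cmd is None else np.array(cmd)
    R=Rn.from_quat(s['orientation']) if ori is None else ori
    for x,y,z,a in targets:
        T=Rn.from_euler('z',a)*Rn.from_euler('x',np.pi)
        print((R.inv().apply(np.array([x,y,z])-p)*1e3).round(1), (R.inv()*T).as_rotvec().round(3))
E
python3 - <<'E'
from h import *
c=optics.calibration("top")
print(onz(c,[370,422],[263,258],.226), onz(c,[420,415],[200,100],.5), onz(c,[420,415],[200,100],.3))
rows([(.2,-.4,.36,.285),(.22,-.30,.38,.4),(.33,-.1,.38,.8),(.42,.10,.24,.985)])
E
```

```text
[[ 0.38461874 -0.1490134   0.226     ]
 [ 0.39740961 -0.26160109  0.226     ]] [[ 0.48965498 -0.15776554  0.5       ]
 [ 0.64174524 -0.15188404  0.5       ]] [[ 0.51459922 -0.23141212  0.3       ]
 [ 0.71990538 -0.2234727   0.3       ]]
[  79.1 -134.7 -135.5] [-0.001 -0.     0.001]
[ 126.5 -225.  -155.4] [-0.001 -0.    -0.114]
[ 288.4 -385.9 -155.2] [-0.001 -0.    -0.514]
[ 431.1 -552.2  -14.9] [-0.001 -0.    -0.699]
```

>>> play_rows --slide '[[10,-20,-45],[30,-60,-90],[55,-100,-125],[79,-135,-140],[100,-175,-150],[126,-225,-155],[158,-257,-155],[190,-289,-155],[222,-321,-155],[255,-353,-155],[288,-386,-155],[288,-386,-155]]' --rotation '[[0,0,0],[0,0,0],[0,0,0],[0,0,0],[0,0,-0.05],[0,0,-0.11],[0,0,-0.2],[0,0,-0.3],[0,0,-0.4],[0,0,-0.5],[0,0,-0.51],[0,0,-0.51]]' --jaw '[91,91,91,91,91,91,91,91,91,91,91,91]'

```text
time: 1.65
tcp_pos: [0.3303, -0.0979, 0.3797]
orientation: [0.921, 0.39, -0.0, -0.0]
ft_force: [-0.5, 0.1, 0.4]
opening: 0.091
```

Run:
```python
from h import *
print(readout.state()['tcp_pos'],yawq())
rows([(.38,.08,.24,.985),(.42,.10,.22,.985)])
```

```text
[ 0.33030784 -0.09787531  0.37968393] 0.8021084711163603
[162.4 -87.8 139.8] [-0.001 -0.    -0.183]
[204.5 -73.  159.8] [-0.001 -0.    -0.183]
```

>>> play_rows --slide '[[40,-15,30],[80,-30,60],[120,-45,95],[160,-60,125],[190,-70,145],[204,-73,160],[204,-73,160],[204,-73,160]]' --rotation '[[0,0,-0.04],[0,0,-0.08],[0,0,-0.12],[0,0,-0.15],[0,0,-0.18],[0,0,-0.183],[0,0,-0.183],[0,0,-0.183]]' --jaw '[91,91,91,91,91,91,91,91]'

```text
time: 2.65
tcp_pos: [0.4203, 0.0956, 0.2206]
orientation: [0.883, 0.469, 0.0, 0.0]
ft_force: [-0.2, -0.8, 0.5]
opening: 0.0912
```

Run:
```python
from h import *
print(readout.state()['tcp_pos'],yawq(),readout.state()['ft_force'])
import pickle
c=optics.calibration("wrist"); a=optics.snapshot("wrist")[:,:,::-1]
pickle.dump(c,open("cw.pkl","wb"))
cv2.imwrite("pics/b_wrist0.png",a)
cv2.imwrite("pics/b_wrist.png",cv2.resize(a,(800,600),interpolation=cv2.INTER_CUBIC))
```

```text
[0.42028704 0.09558662 0.22060908] 0.9774362663320852 [-0.17505493 -0.83498265  0.47672361]
```

View pics/b_wrist.png

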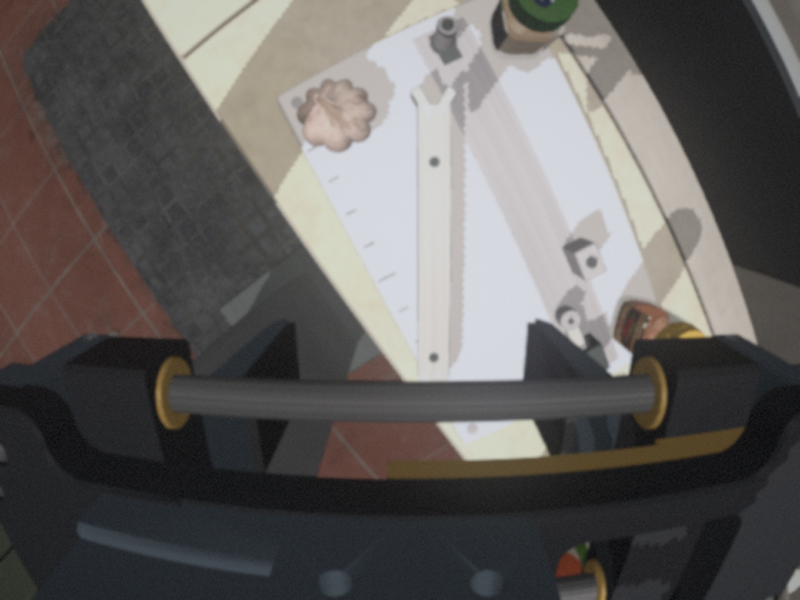

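Run:
```python
import cv2
a=cv2.imread("pics/b_wrist0.png")
cv2.imwrite("pics/b_z1.png",cv2.resize(a[0:130,190:410],None,fx=3.6,fy=3.6,interpolation=cv2.INTER_CUBIC))
cv2.imwrite("pics/b_z2.png",cv2.resize(a[110:270,270:470],None,fx=3.6,fy=3.6,interpolation=cv2.INTER_CUBIC))
```

```text
(no output)
```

View pics/b_z1.png

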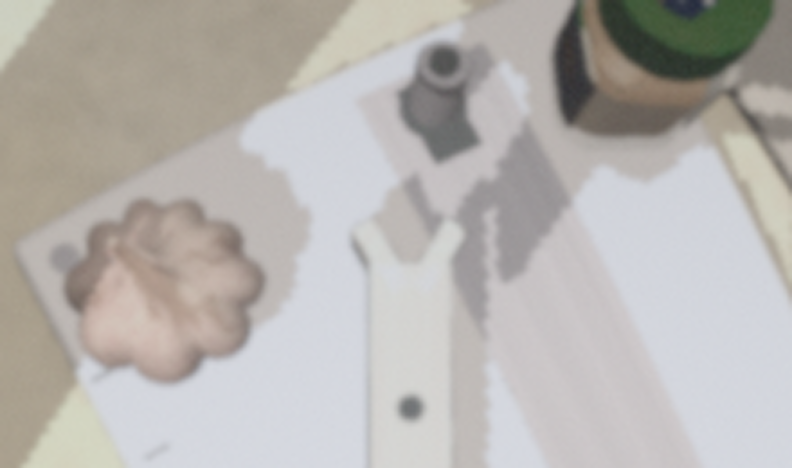

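View pics/b_z2.png

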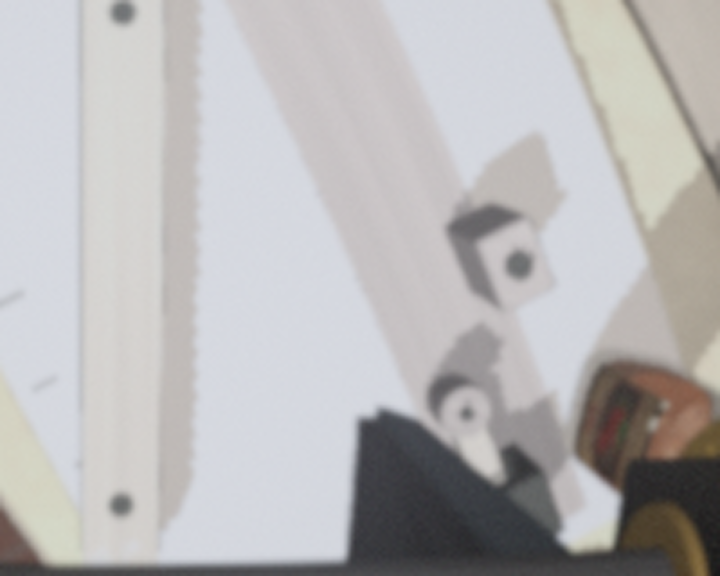

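Run:
```python
from h import *
import pickle
c=pickle.load(open("cw.pkl","rb"))
z1=lambda u,v,z:onz(c,190+u/3.6,v/3.6,z,True)[0]
z2=lambda u,v,z:onz(c,270+u/3.6,110+v/3.6,z,True)[0]
post=z1(443,60,.057); stop=z2(518,262,.046); corner=z1(18,245,.012)
s1=z1(411,407,.04); s1b=z2(122,12,.04); s2=z2(121,505,.04)
tl=z1(355,228,.04); tr=z1(460,226,.04)
print("post",post,"stop",stop,"corner",corner,"screws",s1,s1b,s2,np.linalg.norm(s1b-s2))
print("arm tips",tl,tr,np.linalg.norm(tl-tr))
eL,eR=z2(81,300,.04),z2(162,300,.04); print("edges",eL,eR,np.linalg.norm(eL-eR))
eL1,eR1=z2(81,60,.04),z2(163,60,.04);eL2,eR2=z2(83,500,.04),z2(160,500,.04)
m1,m2=(eL1+eR1)/2,(eL2+eR2)/2
d=m2-m1; print("bar yaw edges",np.arctan2(d[1],d[0]))
d=s2-s1b; print("bar yaw screws",np.arctan2(d[1],d[0]))
# board pose: stop (.052,-.055), post (.03,.145+t), corner(-.11,.175)
from scipy.optimize import least_squares
def f(p):
    R=np.array([[np.cos(p[2]),-np.sin(p[2])],[np.sin(p[2]),np.cos(p[2])]])
    w=lambda q:p[:2]+R@np.array(q)
    e=(R.T@(post[:2]-p[:2]))-np.array([.03,.145])
    return np.r_[w([.052,-.055])-stop[:2], w([-.11,.175])-corner[:2], e[0]]
s=least_squares(f,[.494,.0875,-.102]); p=s.x; print("board",p,"res",s.fun)
R=np.array([[np.cos(p[2]),-np.sin(p[2])],[np.sin(p[2]),np.cos(p[2])]])
inv=lambda q:R.T@(q[:2]-p[:2])
print("post in board",inv(post),"roller(z.04)",inv(z2(465,412,.04)),"z.03",inv(z2(465,412,.03)))
u=d[:2]/np.linalg.norm(d[:2]); mid=(tl+tr)[:2]/2
print("fork origin approx", mid+u*.002, "post rel along bar/perp", u@(post[:2]-mid), np.cross(u,post[:2]-mid))
print("screw offsets from fork",u@(s1b[:2]-mid)-.002,u@(s2[:2]-mid)-.002)
n=np.array([-u[1],u[0]]); print("bar centreline offset edges vs screws", n@((eL+eR)[:2]/2-s1b[:2]))
```

```text
post [0.54324702 0.23293784 0.057     ] stop [0.54170758 0.02813274 0.046     ] corner [0.4106772  0.27089886 0.012     ] screws [0.48079218 0.15493608 0.04      ] [0.48039063 0.15485251 0.04      ] [0.39755734 0.02983621 0.04      ] 0.14996809178366305
arm tips [0.49692823 0.2075829  0.04      ] [0.52249196 0.19161218 0.04      ] 0.030142470480343634
edges [0.42344485 0.09108726 0.04      ] [0.4434349  0.07764827 0.04      ] 0.024087523449954313
bar yaw edges -2.1544502581096645
bar yaw screws -2.155964377074164
board [ 0.4974135   0.08664925 -0.11557396] res [ 0.00101659 -0.00211305 -0.00234942  0.00226778 -0.00134178]
post in board [0.02865822 0.15059804] roller(z.04) [ 0.01803663 -0.0918072 ] z.03 [ 0.01992671 -0.09633623]
fork origin approx [0.50860541 0.1979303 ] post rel along bar/perp -0.04631688570671246 0.009541859767346731
screw offsets from fork 0.051494616737316076 0.2014627085209791
bar centreline offset edges vs screws -0.0002075501584181035<stdin>:28: DeprecationWarning: Arrays of 2-dimensional vectors are deprecated. Use arrays of 3-dimensional vectors instead. (deprecated in NumPy 2.0)
```

Run:
```python
from h import *
s=readout.state();print(s['tcp_pos'],yawq(),s['ft_force'],s['joint_velocities'].round(4))
rows([(.4307,.0799,.07,.986),(.4307,.0799,.027,.986)])
c=optics.calibration("top"); a=onz(c,np.array([155,650])/4.8+185,np.array([95,170])/4.8+155,.111);print("jars",a)
```

```text
[0.42036723 0.09562884 0.22080275] 0.9771711287879806 [-0.36115574 -0.23683069  0.97371091] [ 0.0015 -0.0053 -0.0002  0.0027 -0.0019  0.0007]
[ -7.4  17.2 150.8] [ 0.001 -0.001 -0.009]
[ -7.4  17.1 193.8] [ 0.001 -0.001 -0.009]
jars [[ 0.59289482  0.20583584  0.111     ]
 [ 0.55791011 -0.05292009  0.111     ]]
```

>>> play_rows --slide '[[-2,5,40],[-5,12,85],[-7,17,125],[-7,17,151],[-7,17,151],[-7,17,151]]' --rotation '[[0,0,-0.003],[0,0,-0.006],[0,0,-0.009],[0,0,-0.009],[0,0,-0.009],[0,0,-0.009]]' --jaw '[91,91,91,91,91,91]'

```text
time: 3.45
tcp_pos: [0.4315, 0.0811, 0.0703]
orientation: [0.881, 0.474, 0.001, 0.001]
ft_force: [0.6, 0.2, 0.2]
opening: 0.0916
```

Run:
```python
from h import *
s=readout.state();print(s['tcp_pos'],yawq(),s['ft_force'])
c=optics.calibration("wrist"); a=optics.snapshot("wrist")[:,:,::-1]
import pickle
pickle.dump(c,open("cw2.pkl","wb"));cv2.imwrite("pics/c_wrist0.png",a)
cv2.imwrite("pics/c_wrist.png",cv2.resize(a,(800,600),interpolation=cv2.INTER_CUBIC))
rows([(.4307,.0799,.027,.986)])
```

```text
[0.43153365 0.08114138 0.07034073] 0.9870748725524469 [0.63000517 0.17524368 0.20530306]
[-1.8 -0.2 43.5] [ 0.003 -0.002  0.001]
```

View pics/c_wrist.png

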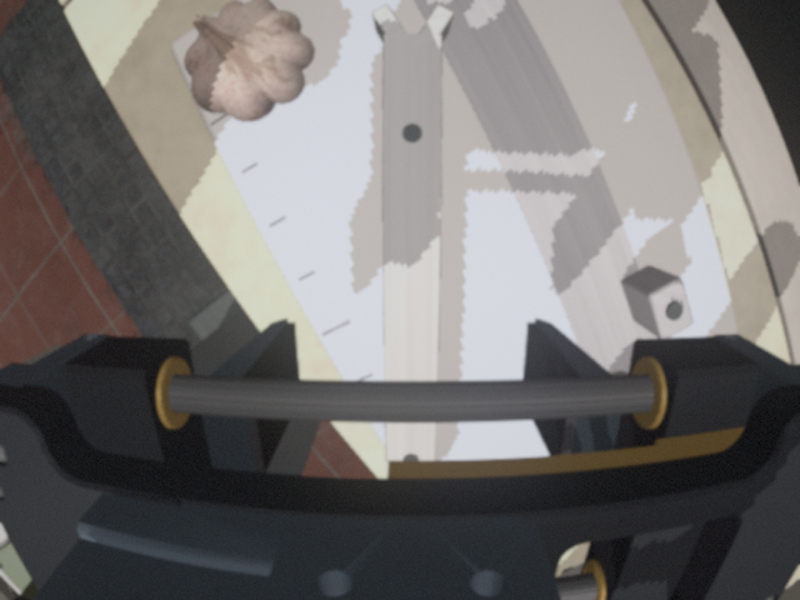

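>>> play_rows --slide '[[-1,0,15],[-2,0,30],[-2,0,40],[-2,0,43],[-2,0,43],[-2,0,43],[-2,0,43],[-2,0,43],[-2,0,43],[-2,0,43],[-2,0,43],[-2,0,43]]' --rotation '[[0,0,0],[0,0,0],[0,0,0],[0,0,0],[0,0,0],[0,0,0],[0,0,0],[0,0,0],[0,0,0],[0,0,0],[0,0,0],[0,0,0]]' --jaw '[91,91,91,91,75,60,48,38,30,20,20,20]'

```text
time: 5.0
tcp_pos: [0.4296, 0.0796, 0.026]
orientation: [0.88, 0.474, 0.0, 0.0]
ft_force: [0.8, 0.3, -0.5]
opening: 0.0241
```

```bash
cat > look.py <<'E'
import sys
from h import *
import pickle
n=sys.argv[1]
s=readout.state();print(s['time'],s['tcp_pos'],yawq(),s['ft_force'],s['wrist_torque'],s['opening'])
c=optics.calibration("wrist"); a=optics.snapshot("wrist")[:,:,::-1]
pickle.dump(c,open(n+".pkl","wb"));cv2.imwrite(f"pics/{n}0.png",a)
cv2.imwrite(f"pics/{n}.png",cv2.resize(a,(800,600),interpolation=cv2.INTER_CUBIC))
E
python3 look.py d
```

```text
5.0 [0.42960836 0.07964312 0.02596172] 0.9880803105556141 [ 0.7808018   0.30635382 -0.47431208] [-0.10315709 -0.20513076  0.06759756] 0.024122838664011048
```

View pics/d.png

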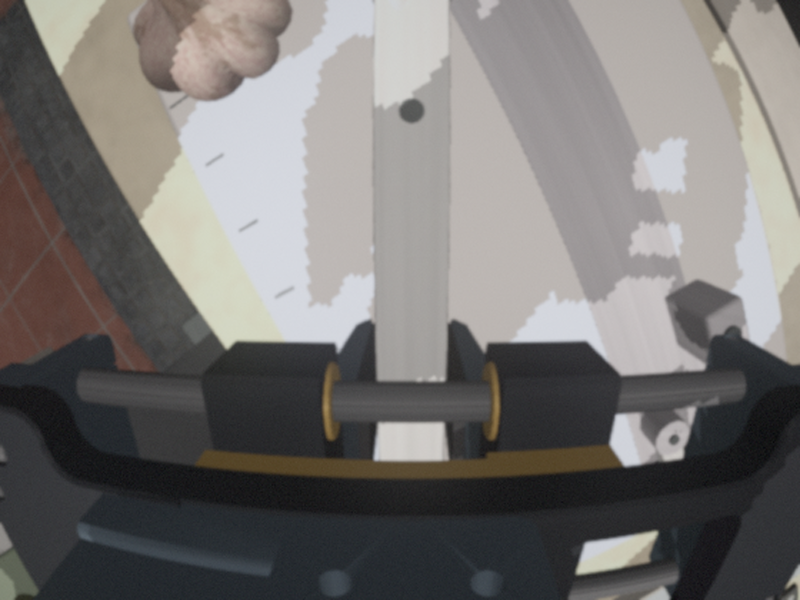

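Run:
```python
from h import *
import pickle
c=pickle.load(open("d.pkl","rb"))
s=onz(c,411.5*.7,110.5*.7,.04,True)[0]; print(s)
a=.988; x=np.array([np.cos(a),np.sin(a)]); y=np.array([x[1],-x[0]])
f=s[:2]+.0505*x; 
for post in ([.5432,.2329],[.5424,.2308]): print(f, x@(post-f), y@(post-f))
eL=onz(c,374*.7,200*.7,.04,True)[0];eR=onz(c,449*.7,200*.7,.04,True)[0]; m=(eL+eR)[:2]/2; print(np.linalg.norm(eL-eR), y@(m-s[:2]), y@(readout.state()['tcp_pos'][:2]-s[:2]))
```

```text
[0.47971514 0.15606464 0.04      ]
[0.50750836 0.19822845] 0.04859149001810486 0.010718047135973657
[0.50750836 0.19822845] 0.04639785481899402 0.011205863303419935
0.02332750245573974 1.1516025608937472e-05 0.00020376920459602886
```

>>> play_rows --slide '[[2,2,0],[6,5,0],[12,8,0],[19,10,0],[26,10.5,0],[32,10.5,0],[35,10.5,0],[36,10.5,0],[36,10.5,0],[36,10.5,0]]' --rotation '[[0,0,0],[0,0,0],[0,0,0],[0,0,0],[0,0,0],[0,0,0],[0,0,0],[0,0,0],[0,0,0],[0,0,0]]' --jaw '[20,20,20,20,20,20,20,20,20,20]'

```text
time: 6.3
tcp_pos: [0.4551, 0.1024, 0.0258]
orientation: [0.88, 0.475, -0.004, -0.0]
ft_force: [-3.6, -6.1, 5.8]
opening: 0.024
```

Run:
```python
from h import *
s=readout.state();print(s['time'],s['tcp_pos'],yawq(),s['ft_force'],s['wrist_torque'],s['opening'])
a=optics.snapshot("top")[:,:,::-1]; b=optics.snapshot("scene")[:,:,::-1]
x=cv2.resize(a[160:270,190:290],None,fx=4,fy=4,interpolation=cv2.INTER_CUBIC); y=cv2.resize(b[180:290,170:265],None,fx=4,fy=4,interpolation=cv2.INTER_CUBIC)
cv2.imwrite("pics/e.png",np.hstack([x,y]))
```

```text
6.3 [0.45509623 0.1024071  0.02576196] 0.989239875710533 [-3.64324873 -6.11206353  5.80797864] [-1.46528357  0.91269237  0.00669264] 0.024016491852882745
```

View pics/e.png

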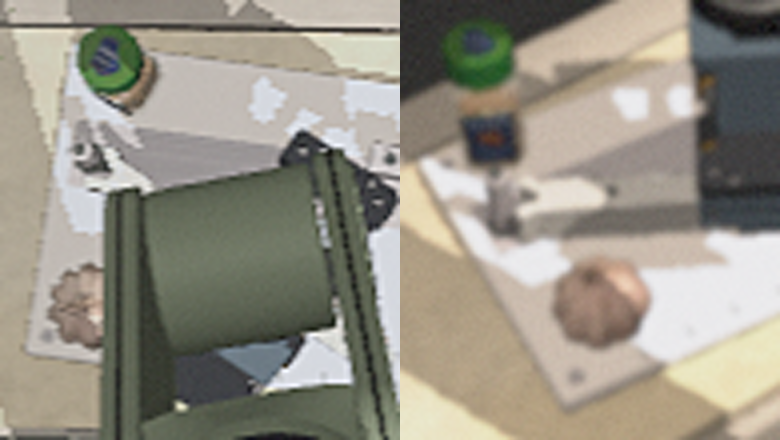

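>>> play_rows --slide '[[0,0,-0.7],[0,0,-1.5],[0,0,-1.5]]' --rotation '[[0,0,0],[0,0,0],[0,0,0]]' --jaw '[20,20,20]'

```text
time: 6.78
tcp_pos: [0.4581, 0.1042, 0.0272]
orientation: [0.881, 0.474, 0.0, -0.0]
ft_force: [0.1, -0.4, -3.2]
opening: 0.0242
```

Run:
```python
from h import *
s=readout.state();p=s['tcp_pos'];print(s['time'],p,yawq(),s['ft_force'],s['wrist_torque'],s['opening'])
a=yawq();x=np.array([np.cos(a),np.sin(a),0]); y=np.array([x[1],-x[0],0])
print("along,perp F",x@s['ft_force'],y@s['ft_force'])
# fork origin: relative to TCP was
f=np.array([.5075,.1980])-np.array([.42960836,.07964312]); f=np.r_[f,0]+np.r_[p[:2],.04]
print("fork",f)
c=optics.calibration("scene")
for q in (f-.0*x, f+.002*x+.0135*y, f+.002*x-.0135*y, f-.05*x, [.543,.232,.057],[.543,.232,.012]): print(((proj(c,q)[0]-[170,180])*4+[400,0]).round())
```

```text
6.775 [0.45812278 0.1042076  0.0272212 ] 0.9876584505583474 [ 0.13071892 -0.38850914 -3.21877791] [-0.10026559  0.01243742  0.01631281] 0.024207819231468086
along,perp F -0.25232385318700606 0.32304715340370893
fork [0.53601442 0.22256448 0.04      ]
[519. 192.]
[516. 176.]
[514. 209.]
[603. 188.]
[496. 173.]
[505. 224.]
```

>>> play_rows --slide '[[1.5,0,0.4],[3,0,0.7],[4.5,0,0.7],[6,0,0.7],[7,0,0.7],[7,0,0.7]]' --rotation '[[0,0,0],[0,0,0],[0,0,0],[0,0,0],[0,0,0],[0,0,0]]' --jaw '[20,20,20,20,20,20]'

```text
time: 7.52
tcp_pos: [0.4618, 0.1099, 0.0268]
orientation: [0.88, 0.474, 0.0, 0.0]
ft_force: [-0.5, -0.4, -4.4]
opening: 0.0235
```

```bash
cat > st.py <<'E'
from h import *
s=readout.state();p=s['tcp_pos'];a=yawq()
print(s['time'],p.round(5),round(a,4),'F',s['ft_force'].round(2),'T',s['wrist_torque'].round(2),s['opening'].round(4))
x=np.array([np.cos(a),np.sin(a),0]); y=np.array([x[1],-x[0],0])
print("along,perp F",(x@s['ft_force']).round(2),(y@s['ft_force']).round(2),"fork",(p+.1417*x)[:2].round(4))
E
python3 st.py
```

```text
Traceback (most recent call last):
  File "st.py", line 3, in <module>
    print(s['time'],p.round(5),round(a,4),'F',s['ft_force'].round(2),'T',s['wrist_torque'].round(2),s['opening'].round(4))
                                                                                                    ^^^^^^^^^^^^^^^^^^
AttributeError: 'float' object has no attribute 'round'
```

>>> play_rows --slide '[[0.5,0,0.4],[1,0,0.6],[2,0,0.6],[3,0,0.6],[3,0,0.6]]' --rotation '[[0,0,0],[0,0,0],[0,0,0],[0,0,0],[0,0,0]]' --jaw '[20,20,20,20,20]'

```text
time: 8.15
tcp_pos: [0.4628, 0.1112, 0.0262]
orientation: [0.881, 0.474, -0.001, 0.0]
ft_force: [-1.3, -8.5, 0.8]
opening: 0.0237
```

```bash
sed -i "s/,s\['opening'\].round(4)/,round(s['opening'],4)/" st.py; python3 st.py
```

```text
8.15 [0.46282 0.1112  0.0262 ] 0.9874 F [-1.33 -8.51  0.8 ] T [-1.57  0.31 -0.37] 0.0237
along,perp F -7.83 3.58 fork [0.5409 0.2295]
```

>>> play_rows --slide '[[-0.5,0.6,0],[-0.8,1.2,0],[-0.8,1.2,0]]' --rotation '[[0,0,0],[0,0,0],[0,0,0]]' --jaw '[20,20,20]'

```text
time: 8.52
tcp_pos: [0.4629, 0.1111, 0.0262]
orientation: [0.881, 0.474, -0.001, -0.001]
ft_force: [-5.5, -0.8, 4.6]
opening: 0.0239
```

```bash
python3 st.py
```

```text
8.525 [0.46288 0.11113 0.0262 ] 0.9871 F [-5.54 -0.81  4.57] T [-0.48  1.2  -0.39] 0.0239
along,perp F -3.73 -4.18 fork [0.541  0.2294]
```

>>> play_rows --slide '[[0.2,-0.6,-0.4],[0.3,-0.6,-0.5],[0.3,-0.6,-0.5]]' --rotation '[[0,0,0],[0,0,0],[0,0,0]]' --jaw '[20,20,20]'

```text
time: 8.9
tcp_pos: [0.4629, 0.1111, 0.0262]
orientation: [0.88, 0.474, -0.001, 0.0]
ft_force: [-3.0, -3.8, -0.0]
opening: 0.0238
```

```bash
python3 st.py; python3 -c "
import numpy as np
for d in (.02,.04,.06,.08,.1,.12,.14): print(d,140.7*(1-np.cos(d)),140.7*np.sin(d))"
```

```text
8.9 [0.46295 0.1111  0.02623] 0.988 F [-2.95 -3.77 -0.01] T [-1.01  0.8  -0.41] 0.0238
along,perp F -4.77 -0.39 fork [0.5409 0.2294]
0.02 0.028139062012509684 2.8138124037519643
0.04 0.11254499280040724 5.626499320059426
0.06 0.2531840311167705 8.436935711657854
0.08 0.4499999232214449 11.243997441462596
0.1 0.702913945381767 14.04656172220872
0.12 1.0118249353610185 16.843507565550954
0.14 1.3766093328819575 19.633716230444072
```

>>> play_rows --slide '[[0,1.4,0],[0,2.8,0],[0.1,5.6,0],[0.25,8.4,0],[0.45,11.2,0],[0.45,11.2,0]]' --rotation '[[0,0,-0.01],[0,0,-0.02],[0,0,-0.04],[0,0,-0.06],[0,0,-0.08],[0,0,-0.08]]' --jaw '[20,20,20,20,20,20]'

```text
time: 9.65
tcp_pos: [0.4733, 0.1049, 0.0262]
orientation: [0.861, 0.509, -0.001, 0.001]
ft_force: [-2.1, -4.8, -0.5]
opening: 0.0237
```

```bash
python3 st.py
```

```text
9.65 [0.47327 0.10489 0.02624] 1.0691 F [-2.09 -4.83 -0.51] T [-1.32  0.5  -0.21] 0.0237
along,perp F -5.24 0.49 fork [0.5414 0.2291]
```

>>> play_rows --slide '[[0,2.8,0],[0.1,5.6,0],[0.25,8.4,0],[0.45,11.2,0],[0.7,14,0],[1,16.8,0],[1.35,19.6,0],[1.35,19.6,0]]' --rotation '[[0,0,-0.02],[0,0,-0.04],[0,0,-0.06],[0,0,-0.08],[0,0,-0.1],[0,0,-0.12],[0,0,-0.14],[0,0,-0.14]]' --jaw '[20,20,20,20,20,20,20,20]'

```text
time: 10.65
tcp_pos: [0.4919, 0.0963, 0.0263]
orientation: [0.823, 0.569, -0.0, 0.001]
ft_force: [-1.5, -7.1, -2.0]
opening: 0.0238
```

```bash
python3 st.py
```

```text
10.65 [0.49188 0.09628 0.02626] 1.2094 F [-1.46 -7.08 -2.04] T [-1.66  0.21 -0.2 ] 0.0238
along,perp F -7.14 1.14 fork [0.542  0.2288]
```

>>> play_rows --slide '[[-0.3,2.8,0.2],[-0.3,5.6,0.2],[-0.15,8.4,0.2],[-0.15,8.4,0.2],[-0.15,8.4,0.2]]' --rotation '[[0,0,-0.02],[0,0,-0.04],[0,0,-0.06],[0,0,-0.06],[0,0,-0.06]]' --jaw '[20,20,20,20,20]'

```text
time: 11.28
tcp_pos: [0.5001, 0.0934, 0.0263]
orientation: [0.805, 0.593, 0.0, 0.001]
ft_force: [-0.4, -6.2, -1.5]
opening: 0.0239
```

```bash
python3 st.py; python3 look.py f
```

```text
11.275 [0.50013 0.09344 0.02626] 1.2692 F [-0.44 -6.24 -1.49] T [-1.54  0.17 -0.4 ] 0.0239
along,perp F -6.09 1.43 fork [0.5422 0.2287]
11.275 [0.50012504 0.09343957 0.02626335] 1.2691771877310019 [-0.44348112 -6.2447344  -1.49248406] [-1.54154372  0.17459843 -0.40062175] 0.02391414300711938
```

View pics/f.png

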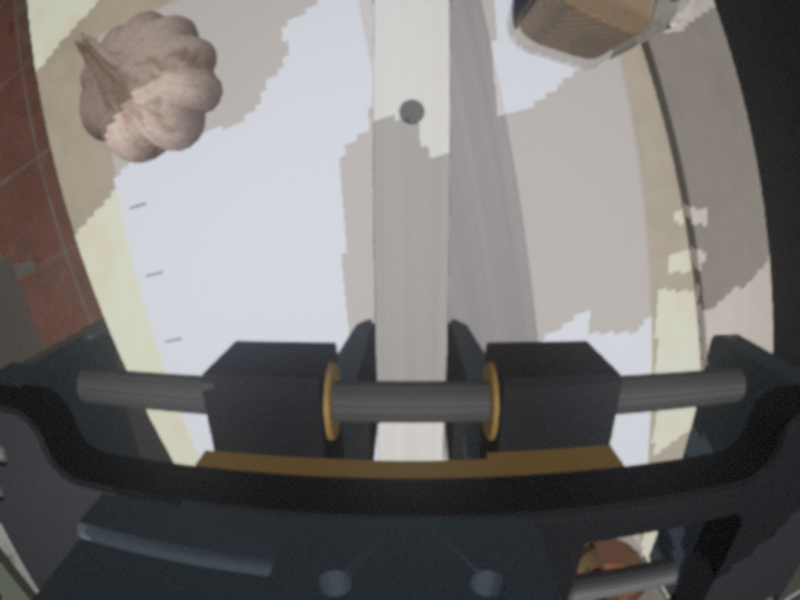

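Run:
```python
from h import *
import pickle
c=pickle.load(open("f.pkl","rb"))
P=onz(c,np.array([495,516,537])*.7,np.array([60,190,325])*.7,.012,True); print(P)
d=P[0]-P[-1]; print(np.arctan2(d[1],d[0]), np.arctan2(*(P[0]-P[1])[[1,0]]))
```

```text
[[0.56422567 0.19543808 0.012     ]
 [0.55721445 0.14542425 0.012     ]
 [0.55210249 0.09124831 0.012     ]]
1.4549604627929043 1.4315182678916885
```

>>> play_rows --slide '[[-0.1,2.8,0],[0,5.6,0],[0.15,8.4,0],[0.35,11.2,0],[0.35,11.2,0]]' --rotation '[[0,0,-0.02],[0,0,-0.04],[0,0,-0.06],[0,0,-0.08],[0,0,-0.08]]' --jaw '[20,20,20,20,20]'

```text
time: 11.95
tcp_pos: [0.5115, 0.0904, 0.0263]
orientation: [0.781, 0.625, 0.001, 0.002]
ft_force: [1.1, -5.8, -2.5]
opening: 0.0239
```

```bash
python3 st.py
```

```text
11.95 [0.51147 0.09037 0.02629] 1.3493 F [ 1.11 -5.77 -2.49] T [-1.56 -0.04 -0.34] 0.0239
along,perp F -5.38 2.35 fork [0.5426 0.2286]
```

>>> play_rows --slide '[[0,1.7,0.2],[0,3.2,0.2],[0.1,4.7,0.2],[0.15,6.2,0.2],[0.2,7.7,0.2],[0.2,7.7,0.2]]' --rotation '[[0,0,-0.01],[0,0,-0.02],[0,0,-0.03],[0,0,-0.04],[0,0,-0.05],[0,0,-0.05]]' --jaw '[20,20,20,20,20,20]'

```text
time: 12.7
tcp_pos: [0.5182, 0.089, 0.0263]
orientation: [0.766, 0.643, 0.0, 0.001]
ft_force: [-1.0, -6.3, 0.6]
opening: 0.0242
```

```bash
sed -i 's/.1417/.147/' st.py; python3 st.py
```

```text
12.7 [0.51823 0.08902 0.02626] 1.3979 F [-1.   -6.27  0.61] T [-1.37  0.31 -0.53] 0.0242
along,perp F -6.35 0.09 fork [0.5435 0.2338]
```

>>> play_rows --slide '[[0,1.5,0],[0,2.9,0],[0.1,4.4,0],[0.1,5.8,0],[0.1,5.8,0]]' --rotation '[[0,0,-0.01],[0,0,-0.02],[0,0,-0.03],[0,0,-0.04],[0,0,-0.04]]' --jaw '[20,20,20,20,20]'

```text
time: 13.32
tcp_pos: [0.5245, 0.0881, 0.0263]
orientation: [0.752, 0.659, 0.001, 0.002]
ft_force: [0.0, -5.6, -0.5]
opening: 0.0241
```

```bash
python3 st.py; python3 look.py g
```

```text
13.325 [0.5245  0.08807 0.02627] 1.4394 F [ 0.05 -5.64 -0.53] T [-1.42  0.12 -0.18] 0.0241
along,perp F -5.59 0.79 fork [0.5438 0.2338]
13.325 [0.52449721 0.08806943 0.02627458] 1.4393865242745938 [ 0.04720535 -5.64106807 -0.53344815] [-1.41506019  0.11530992 -0.17832789] 0.024070756344089898
```

View pics/g.png

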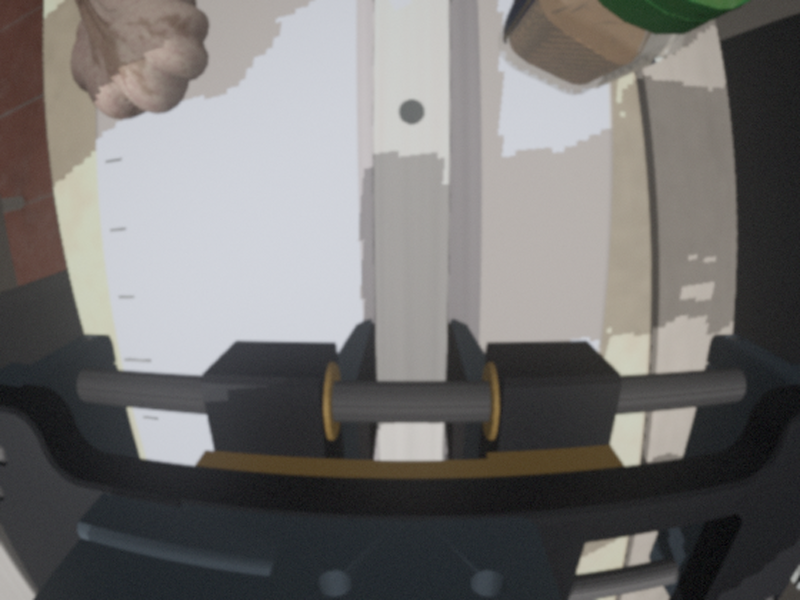

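>>> play_rows --slide '[[0,0.7,0],[0,1.5,0],[0,2.2,0],[0,2.2,0]]' --rotation '[[0,0,-0.005],[0,0,-0.01],[0,0,-0.015],[0,0,-0.015]]' --jaw '[20,20,20,20]'

```text
time: 13.88
tcp_pos: [0.5268, 0.0878, 0.0263]
orientation: [0.747, 0.665, 0.001, 0.002]
ft_force: [-0.2, -6.2, -0.6]
opening: 0.0233
```

```bash
python3 st.py
```

```text
13.875 [0.52676 0.08776 0.02626] 1.4546 F [-0.19 -6.21 -0.65] T [-1.35  0.07 -0.17] 0.0233
along,perp F -6.19 0.53 fork [0.5438 0.2338]
```

>>> play_rows --slide '[[0,0.7,0],[0,1.5,0],[0,1.5,0]]' --rotation '[[0,0,-0.005],[0,0,-0.01],[0,0,-0.01]]' --jaw '[20,20,20]'

```text
time: 14.25
tcp_pos: [0.5268, 0.0878, 0.0263]
orientation: [0.745, 0.667, -0.0, 0.0]
ft_force: [-4.1, -4.7, 2.5]
opening: 0.0239
```

```bash
python3 st.py
python3 - <<'E'
from h import *
b=optics.snapshot("scene")[:,:,::-1]; a=optics.snapshot("top")[:,:,::-1]
y=cv2.resize(b[160:260,180:320],None,fx=5,fy=5,interpolation=cv2.INTER_CUBIC)
cv2.imwrite("pics/h.png",y)
E
```

```text
14.25 [0.52679 0.08775 0.02625] 1.4614 F [-4.13 -4.73  2.46] T [-1.23  0.54 -0.83] 0.0239
along,perp F -5.15 -3.59 fork [0.5428 0.2339]
```

View pics/h.png

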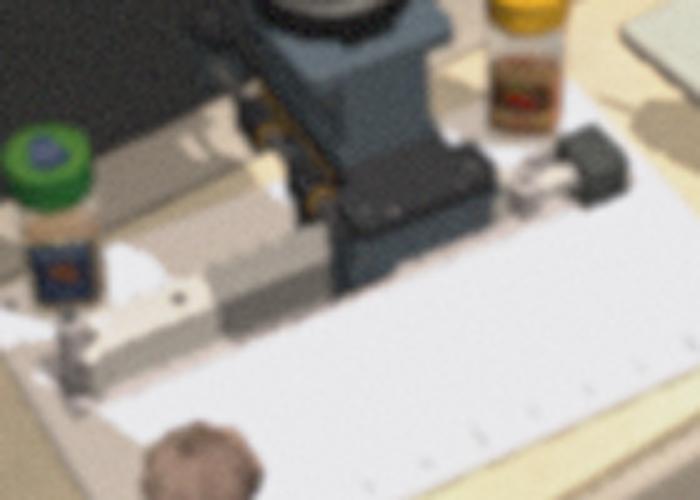

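>>> play_rows --slide '[[-0.3,-0.3,0],[-0.6,-0.6,0],[-0.6,-0.6,0],[-0.6,-0.6,0],[-0.6,-0.6,0],[-0.6,-0.6,0],[-0.6,-0.6,0],[-0.6,-0.6,0]]' --rotation '[[0,0,0.003],[0,0,0.006],[0,0,0.006],[0,0,0.006],[0,0,0.006],[0,0,0.006],[0,0,0.006],[0,0,0.006]]' --jaw '[20,20,20,26,32,40,48,50]'

```text
time: 15.35
tcp_pos: [0.526, 0.0881, 0.0263]
orientation: [0.746, 0.666, 0.0, 0.0]
ft_force: [0.6, -0.7, -0.8]
opening: 0.0499
```

```bash
python3 st.py; python3 look.py i
```

```text
15.35 [0.526   0.08807 0.02626] 1.4569 F [ 0.65 -0.67 -0.81] T [-0.01 -0.12  0.04] 0.0499
along,perp F -0.59 0.72 fork [0.5427 0.2341]
15.35 [0.52599842 0.08806546 0.0262566 ] 1.4568765555315155 [ 0.64799069 -0.6673223  -0.80915349] [-0.00700818 -0.11711229  0.042428  ] 0.04994452624159947
```

View pics/i.png

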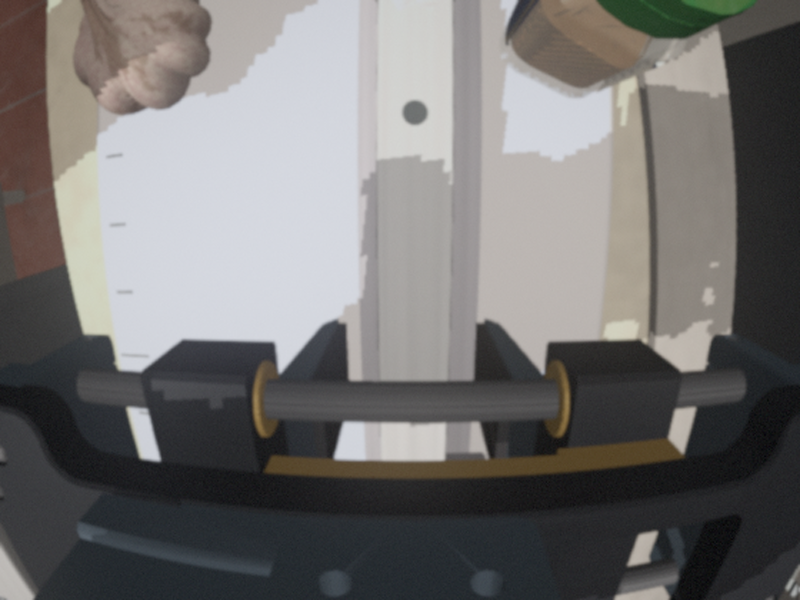

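>>> play_rows --slide '[[0,0,-5],[0,0,-20],[0,0,-50],[0,0,-90],[0,0,-130],[0,0,-170],[0,-30,-200],[0,-70,-220],[0,-100,-230],[0,-100,-230],[0,-100,-230]]' --rotation '[[0,0,0],[0,0,0],[0,0,0],[0,0,0],[0,0,0],[0,0,0],[0,0,0],[0,0,0],[0,0,0],[0,0,0],[0,0,0]]' --jaw '[50,50,50,50,50,50,50,50,50,50,50]'

```text
time: 16.77
tcp_pos: [0.4272, 0.0993, 0.2568]
orientation: [0.746, 0.666, 0.001, 0.001]
ft_force: [1.0, -0.4, -0.3]
opening: 0.0502
```

```bash
python3 st.py; python3 look.py j
```

```text
16.775 [0.42718 0.09934 0.25677] 1.4569 F [ 0.98 -0.35 -0.29] T [ 0.05 -0.08  0.08] 0.0502
along,perp F -0.24 1.01 fork [0.4439 0.2454]
16.775 [0.42717528 0.09934084 0.25677334] 1.456894226130873 [ 0.97697544 -0.35031042 -0.28786557] [ 0.05015377 -0.08364307  0.07660904] 0.05015867422925075
```

View pics/j.png

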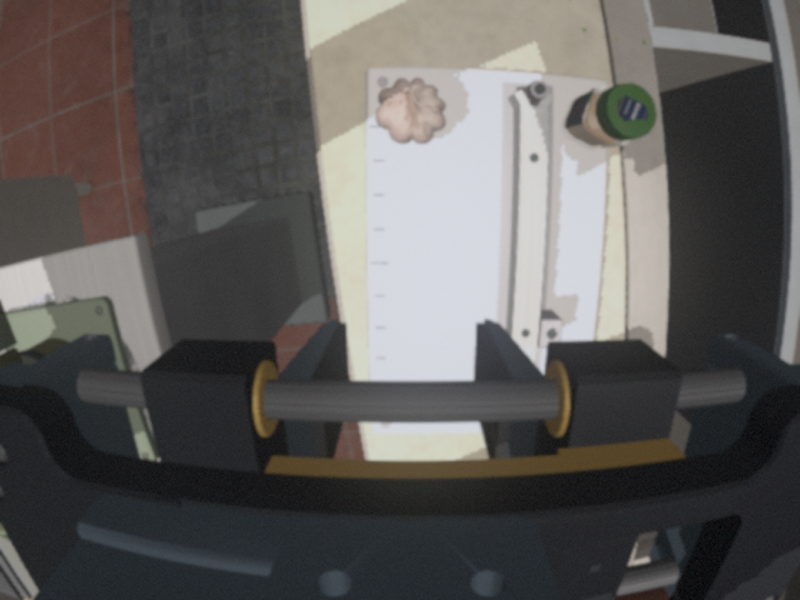

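>>> play_rows --slide '[[-20,0,-20],[-50,0,-40],[-80,0,-50],[-105,0,-50],[-105,0,-50],[-105,0,-50]]' --rotation '[[0,0,0],[0,0,0],[0,0,0],[0,0,0],[0,0,0],[0,0,0]]' --jaw '[50,50,50,50,50,50]'

```text
time: 17.58
tcp_pos: [0.4151, -0.0047, 0.3058]
orientation: [0.746, 0.666, -0.0, -0.001]
ft_force: [-0.2, -0.6, 0.6]
opening: 0.05
```

```bash
python3 look.py k
python3 - <<'E'
import cv2
from h import *
a=cv2.imread("pics/k0.png"); cv2.imwrite("pics/kz.png",cv2.resize(a[60:270,260:460],None,fx=2.85,fy=2.85,interpolation=cv2.INTER_CUBIC))
b=optics.snapshot("scene")[:,:,::-1]
cv2.imwrite("pics/l.png",cv2.resize(b[160:260,180:320],None,fx=5,fy=5,interpolation=cv2.INTER_CUBIC))
E
```

```text
17.575 [ 0.41506213 -0.00468045  0.30575353] 1.4563459079224363 [-0.19571437 -0.63566796  0.55742203] [ 0.01408169 -0.07586682 -0.08718811] 0.0499611994710973
```

View pics/kz.png

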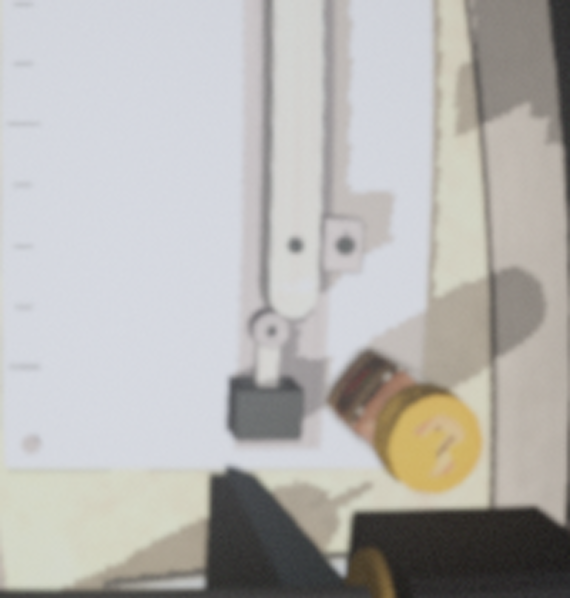

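View pics/l.png

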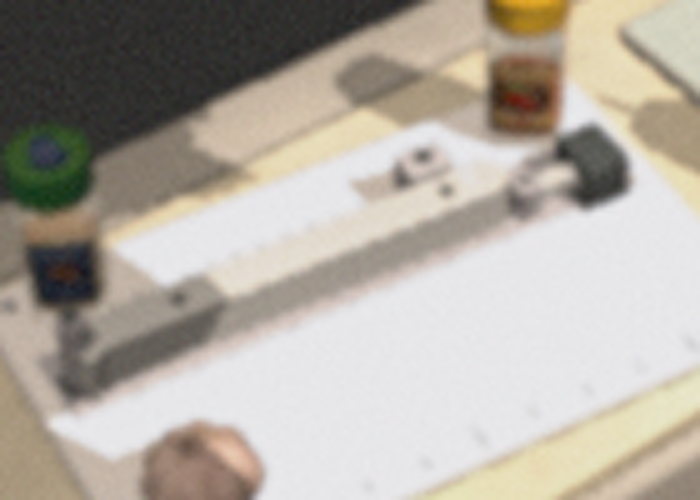

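Run:
```python
from h import *
import pickle
c=pickle.load(open("j.pkl","rb"))
g=lambda u,v,z:onz(c,u*.7,v*.7,z,True)[0]
s1,s2,post=g(534,157.5,.04),g(525.5,333,.04),g(539,91,.057)
d=(s1-s2)[:2];L=np.hypot(*d);d/=L;w=post[:2]-s1[:2]
print(L,np.arctan2(d[1],d[0]),"post vs s1 along/perp",d@w,d[0]*w[1]-d[1]*w[0])
le,re=g(369,68,.012),g(596,76,.012)
e=g(369,68,.012)-g(366,380,.012); print("near board edge yaw",np.arctan2(e[1],e[0]))
print("left edge+90",np.arctan2(*(re-le)[[1,0]])+np.pi/2)
order.job_done()
```

```text
0.15012373774615034 1.4537028251683606 post vs s1 along/perp 0.052888068391909716 0.0006906468783435017
near board edge yaw 1.4334420318061463
left edge+90 1.472369991305307
the job is handed in; nothing more can be done
```

I set the guide bar and handed the job in at about 18 s of the 72 s allowed. The checks I could make say it is home; no verdict was given.

**What I did**
- I gripped the bar about 147 mm from its fork and slid it onto the post.
- I held it there with an axial push of about 4–5 N. The first touch reached about 8 N.
- I swung it about the post in small steps, keeping the axial push between 5 and 7 N.
- At the end of the swing the sideways force went from +0.5 to −3.6 N with no further travel, which I took as the stop. I then eased off, opened the jaws and lifted clear.

**Last checks**
- **Pictures:** the bar lies flush on the stop block. The roller is behind the bar's round end on the robot's side and touching it. The fork is around the post, and the garlic and both spice jars look undisturbed.
- **Measured:** the post is in line with the bar's centre to 0.7 mm. The distance from the near screw to the post is 53 mm, where a seated fork should give about 50 mm; that is about the camera error.

**Checks that disagreed or were not made**
- **Angle:** the bar's yaw is 1.454 rad, but the two board edges I measured give 1.433 and 1.472 rad. They bracket it, so they do not confirm the 0.02 rad tolerance by themselves. That rests on the bar being seen against the stop and the roller behind it.
- **Forces:** the roller's travel and contact force were not measured. Force was read only at the end of each move.
- **Flat on the board:** the first slide pressed down with about 6 N, which added friction. After I corrected that, the gripper carried the bar's weight, about 1 mm up, until just before the post. After that the vertical force stayed within about ±5 N.

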